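Listen at a half-open valve with a contact probe

ROBOT

A 7-joint arm with a two-finger parallel gripper is mounted at the origin on a cart in front of the work surface, level with it; the furniture and walls round the work are solid. World frame = base frame: x ahead of the robot, y to its left, z up, the work surface at z = 0. Lengths are in m, angles in rad, forces in N, time in s.
With the tool pointing down it reaches from about 0.4 to 0.875 m from the base axis. Payload 6.5 kg.
Tool frame: the origin (TCP) lies on the mounting face of the last link; the fingertips stand 166 mm ahead of it and the grasp point (between the pads) lies 147 mm ahead of it (robot.pinch_z is the distance from the TCP to the grasp point, in m); z points along the fingers, y is the line along which they close (so a half turn about z gives the same grasp; the last joint's range is limited). The gripper opens to 88 mm and grips with 3 to 60 N. Pads are 18 mm wide; open, the fingers measure 123 mm over their backs; the gripper's body (75 mm by 187 mm) begins 45 mm behind the grasp point.
Start: joints at [1.147, 0.536, -0.004, 1.538, 0.003, 1.067, -0.071], TCP at [0.228, -0.609, 0.405] pointing down, gripper open.
Joint ranges: [-2.7, 2.7], [-0.37, 2.16], [-1.27, 1.26], [0.24, 2.4], [-1.31, 4.45], [0.19, 1.91], [-2.76, 2.76]. Speed limits (rad/s): [2.39, 2.39, 3.14, 3.14, 3.14, 3.14, 3.14].

INTERFACE

Orientations are given as a rotation vector (axis times angle).
In Python, from workcell import robot, planner, get_image, get_calibration gives the robot as it stands. Calls block until the motion is done:
- robot.reach(position, orientation): joint-space move of the TCP to a pose.
- robot.move_l(position, velocity=0.15, attitude=None, guard=None): straight line of the TCP; attitude=None keeps the orientation; velocity is the mean speed in m/s. With guard (N) it stops when the force on the tool has changed by that much, and returns True; else False.
- robot.movej(angles): joint-space move.
- robot.set_gripper(opening): finger opening in m; the grip force is fixed at half the most; returns when the fingers have stopped.
- robot.hold(seconds).
- planner.inverse_kinematics(position, orientation): joint angles nearest the present ones, or None.
- robot.state(): the state.
- get_image(name): name is "scene" or "top" or "wrist"; returns the picture (420x560x3 uint8, red, green, blue); there is no depth.
- get_calibration(name): a dict with "fx", "fy", "cx", "cy" (pixels), "T" (4x4, takes a point from camera to world coordinates). Camera axes: x right, y down, z forward; pixel columns grow to the right and rows downward; lengths in m; the calibration is good to about 2 mm. A picture is of the moment at which its call begins: read the wrist's pose just before it. get_calibration takes no time and is no camera call; for the wrist camera it gives the pose at the moment of the call.
A pose or a line that the arm cannot do raises robot.MotionError and nothing moves.
- robot.job_done(): hands the job in; it is judged then, once.
The state is a dict: "time_s": time; "joint_pos": joint angles; "qvel": joint speeds; "joint_efforts": joint torques, N m; "ee_pos": TCP position; "eef_rot": TCP orientation; "ft_force": force on the tool from outside, world axes, zero at the start; "wrist_torque": the same for the moment, N m; "finger_gap": finger opening in m; "finger_force": force on a finger pad.
Only numpy, scipy, OpenCV 4.12 (cv2) and the standard library are available. Lean on these libraries where they do the work, as an engineer would, in place of code of your own. Each camera call takes 0.05 s, during which the arm holds its last target. There are 200 camera calls.

TASK

Set the red-handled valve on the test rig to half open, with its lever over the green mark, and leave it there. Then lift the yellow listening probe out of its black holder and hold its sprung tip on the centre of the red ring on the sloping steel boss, square to that sloping face and pressed lightly, so that the tip is about half way in. Finish while still holding it steadily there in the gripper; do not bottom the tip hard, and leave the white plaster baluster, the jar and the tin where they stand.

Things in the scene. Friction and masses are not known exactly. Their poses are not given: they have to be found in the camera images.
- rig: valve test rig, fixed: blue base plate 120 (x) x 320 (y) x 12 mm, a level steel pipe along its y axis (32 mm thick, centre 70 mm up), two grey clamps with tops at 96 mm, a brass ball valve. Origin: centre of the plate's underside, on the bench. Its x axis points away from the robot at yaw 0, z up; yaw up to 0.3 rad either way.
- valve_axis (a point): point on the vertical axis of the valve stem at mid-height of the lever; at (0, 70, 126) mm in the rig's frame. Below it is a white dial plate of 112 mm diameter, top 110 mm above the bench, with a black mark at shut, a wide green mark at half open and a black mark at open.
- valve_lever (a joint): valve lever angle in rad; it stays where it is left (friction about 0.12 N m). 0 = shut, lever along the rig's -x; grows clockwise seen from above; 1.571 = open, lever along the rig's +y; half open, over the green mark, is 0.785. Its direction from the axis in the rig's frame is (-cos q, sin q, 0). Starts between 0 and 0.25.
- lever_grip (a point): middle of the red lever sleeve, 95 mm from the valve axis, 126 mm above the bench. The sleeve is 72 mm long (from 56 to 128 mm from the axis), 16 mm wide and 14 mm high, with free space on both sides; nothing is under it but the base plate (top at 12 mm) and, when opened beyond half, the pipe and clamp.
- pad: round steel probing boss, 38 mm in diameter, on the pipe at the rig's -y side, fixed to the rig. Origin: centre of its flat sloping top face, at (0, -80, 118) mm in the rig's frame. Its z axis is the outward normal of that face, which leans 20 degrees (0.349 rad) from vertical towards the rig's -x (towards the robot).
- spot (a point): the marked spot: black dot in the centre of the red ring (20 mm across) on the white disc on the sloping face; same point as the origin of pad.
- holder: black block 66 x 66 x 75 mm, fixed to the bench, with an upright through hole of 27 mm diameter in its middle, in which the probe stands. Origin: centre of its underside.
- probe: loose round pen-like probe, 0.13 kg, upright in the holder. Origin: centre of its nose's end face, 30 mm above the bench at first; z axis towards the handle end. Along z: steel nose 21 mm diameter, 0 to 45 mm; black collar 36 mm diameter to 53 mm, resting on the holder; yellow handle 24 mm diameter to 138 mm (grip it at about 105 mm); cap to 141 mm. To clear the holder it rises 70 mm.
- probe_tip (a joint): travel of the sprung tip into the probe, in m: 0 = fully out, 0.012 = fully in. Spring 400 N/m with 1 N preload: 1 N to start moving, 3.4 N at half way (0.006), 5.8 N fully in.
- tip_end (a point): outermost point of the probe's brass ball tip (8 mm diameter); 22 mm beyond the nose (at z = -22 mm in the probe's frame) when fully out, and nearer by the tip's travel when pressed.
- baluster_sample: loose white plaster baluster piece, 56 mm diameter, 135 mm tall, standing upright to the right of the rig; not to be moved. Origin: centre of its underside.
- glaze_jar: loose white jar with blue cap, 62 mm diameter, 82 mm tall, standing behind the holder; not to be moved. Origin: centre of its underside.
- small_tin: loose cream tin, 70 mm diameter, 54 mm tall, standing near the front of the bench; not to be moved. Origin: centre of its underside.
Not all that is in view belongs to the job. There is more than one size of the probe; the one meant has the size given above. There is more than one size of the holder; the job needs the larger.

How it is judged:
By the outcome, as a careful person would: the job done as asked, in the order asked, and still so for the second after the job is handed in, while the arm keeps its last pose, push and grip.
It also fails if it takes over 54 s, if anything falls off the work surface, if the arm or the gripper's body presses on something with over 40 N, if the wrist force passes 120 N, or if a joint passes its speed limit or range.

## Working session

There is one attempt and no reset: what is moved stays moved. The work goes in short steps, each a Python script; the robot and the scene stay as the last script left them, time stands still between calls to the robot, and variables do not carry over. Pictures are saved under pics/ and viewed, at most 10 in all, crops included, and the job is handed in when it is done.

```bash
mkdir -p pics; ls; python3 - <<'E'
from workcell import robot, get_image, get_calibration
import cv2, numpy as np
np.set_printoptions(precision=4,suppress=True)
for n in("scene","top"):
    im=get_image(n); cv2.imwrite(f"pics/{n}0.png",cv2.resize(im[:,:,::-1],(800,600),interpolation=cv2.INTER_CUBIC)); np.save(f"pics/{n}0.npy",im)
    c=get_calibration(n); print(n,c["fx"],c["fy"],c["cx"],c["cy"]);print(np.array(c["T"]))
print(robot.state())
E
```

```text
pics
scene 422.6742521098977 422.6742521098977 283.9116702849353 215.9745551400467
[[-0.6    -0.4434  0.6658 -0.2408]
 [-0.7996  0.3083 -0.5153  0.5449]
 [ 0.0232 -0.8417 -0.5395  0.7062]
 [ 0.      0.      0.      1.    ]]
top 512.9739025830949 512.9739025830949 277.0426731874244 217.15758101608955
[[-0.246  -0.9456  0.2127  0.2595]
 [-0.9693  0.2406 -0.0513  0.0593]
 [-0.0027 -0.2188 -0.9758  1.4063]
 [ 0.      0.      0.      1.    ]]
{'time_s': 0.1, 'joint_pos': array([ 1.1468,  0.5371, -0.0044,  1.5387,  0.0026,  1.0673, -0.0712]), 'qvel': array([-0.001 , -0.0016, -0.0004, -0.0026, -0.001 ,  0.0007,  0.0002]), 'joint_efforts': array([  0.0028, -57.2081,   0.9939, -25.2231,  -0.0562,   0.0134,
         0.0001]), 'ee_pos': array([ 0.2275, -0.6086,  0.404 ]), 'eef_rot': array([-3.09  , -0.5589,  0.0006]), 'ft_force': array([-0.1671,  0.1364,  0.4728]), 'wrist_torque': array([-0.0005, -0.0154,  0.0378]), 'finger_force': 0.0, 'finger_gap': 0.08777704028934182}
```

View pics/scene0.png

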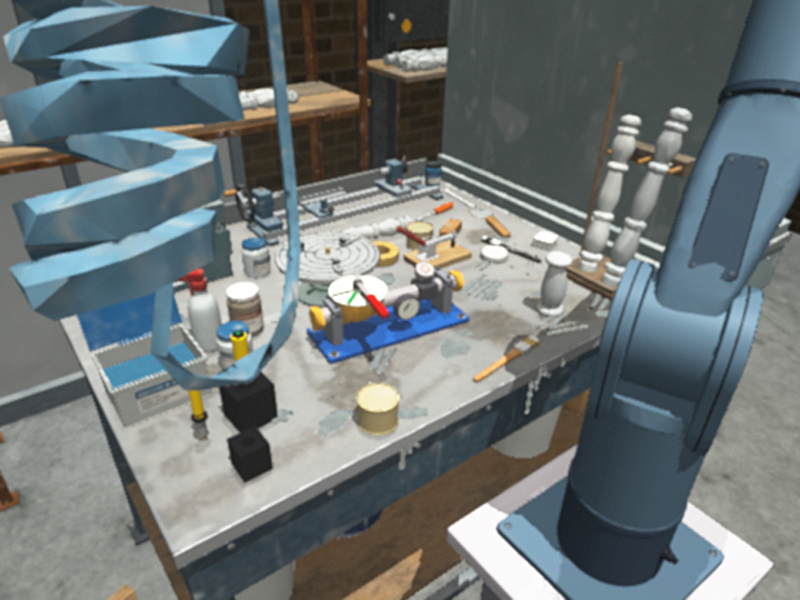

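View pics/top0.png

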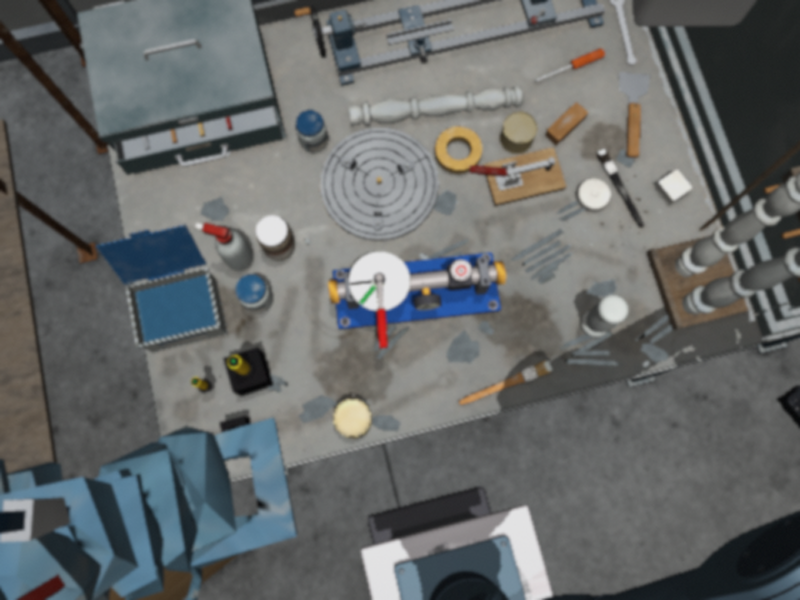

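The top view shows the rig (dial at about (378,281) in the enlarged picture, red lever towards (382,330), red ring at (460,270)). There are two probes: a big yellow one standing in the large black block (238,362)/(247,372), and a small one standing alone at (200,383) beside the small block at (235,425). The large one in the large block fits the description. Next I measure by masks and confirm with one crop.

```bash
cat > h.py <<'E'
import numpy as np, cv2
from workcell import robot, planner, get_image, get_calibration
from scipy.spatial.transform import Rotation as R
np.set_printoptions(precision=4,suppress=True)
def ray(c,p):
    T=np.array(c["T"]); d=T[:3,:3]@np.array([(p[0]-c["cx"])/c["fx"],(p[1]-c["cy"])/c["fy"],1]); return T[:3,3],d
def onz(c,p,z):
    o,d=ray(c,p); return o+d*(z-o[2])/d[2]
def tri(r):
    A=0;b=0
    for o,d in r:
        d=d/np.linalg.norm(d);P=np.eye(3)-np.outer(d,d);A=A+P;b=b+P@o
    return np.linalg.solve(A,b)
def proj(c,X):
    T=np.array(c["T"]); q=T[:3,:3].T@(np.asarray(X)-T[:3,3]); return np.array([c["fx"]*q[0]/q[2]+c["cx"],c["fy"]*q[1]/q[2]+c["cy"]])
def blobs(im,lo,hi,box=None,mn=12):
    h=cv2.cvtColor(im,cv2.COLOR_RGB2HSV); lo=np.array(lo);hi=np.array(hi)
    m=cv2.inRange(h,lo,hi) if lo[0]<=hi[0] else cv2.inRange(h,np.array([lo[0],*lo[1:]]),np.array([180,*hi[1:]]))|cv2.inRange(h,np.array([0,*lo[1:]]),hi)
    if box: k=np.zeros_like(m);k[box[1]:box[3],box[0]:box[2]]=1;m=m*k
    n,l,s,c=cv2.connectedComponentsWithStats(m)
    return m,l,[(i,s[i].tolist(),c[i]) for i in range(1,n) if s[i,4]>=mn]
E
python3 - <<'E'
from h import *
t=np.load("pics/top0.npy");s=np.load("pics/scene0.npy");ct=get_calibration("top");cs=get_calibration("scene")
def show(tag,b,c,z):
    for i,st,ce in b: print(tag,st,ce,onz(c,ce,z)[:2])
show("red",blobs(t,(170,120,80),(8,255,255),(220,160,370,260))[2],ct,.12)
show("blue",blobs(t,(105,150,60),(125,255,255),(220,160,370,240))[2],ct,.012)
show("dial",blobs(t,(0,0,190),(180,50,255),(235,170,300,225))[2],ct,.11)
show("green",blobs(t,(40,100,60),(80,255,255),(235,170,300,225),5)[2],ct,.11)
show("yellow",blobs(t,(20,120,60),(35,255,255),(120,230,200,290),5)[2],ct,.171)
show("black",blobs(t,(0,0,0),(180,255,45),(130,230,200,310))[2],ct,.075)
show("s red",blobs(s,(170,120,80),(8,255,255),(230,170,330,230),5)[2],cs,.12)
show("s yel",blobs(s,(20,120,80),(35,255,255),(120,220,200,300),5)[2],cs,.15)
crop=lambda im,x,y,w,h,k:cv2.resize(im[y:y+h,x:x+w,::-1],None,fx=k,fy=k,interpolation=cv2.INTER_CUBIC)
cv2.imwrite("pics/c1.png",np.hstack([crop(t,120,225,80,100,5),crop(s,110,215,80,100,5)]))
E
```

```text
red [264, 216, 8, 28, 173] [267.0347 229.8324] [0.5141 0.0246]
blue [285, 179, 50, 12, 259] [305.1931 184.4247] [ 0.6357 -0.1144]
blue [271, 198, 78, 28, 1002] [311.9661 212.6118] [ 0.5521 -0.1116]
blue [236, 210, 27, 19, 282] [248.9007 220.2163] [0.5743 0.064 ]
dial [245, 176, 55, 41, 1074] [268.9097 194.6564] [ 0.6058 -0.0031]
dial [245, 198, 17, 13, 112] [251.8304 203.0089] [0.5949 0.0455]
green [253, 201, 9, 11, 24] [257.125  205.6667] [0.5846 0.0339]
yellow [159, 248, 16, 14, 136] [166.4412 255.125 ] [0.5034 0.278 ]
yellow [136, 265, 9, 8, 49] [140.4082 268.6939] [0.4865 0.3456]
black [160, 244, 30, 32, 568] [176.007  260.9754] [0.5011 0.2738]
black [144, 266, 4, 7, 14] [145.9286 268.7143] [0.5006 0.3539]
black [155, 292, 19, 9, 96] [164.0833 295.5938] [0.4209 0.3219]
s red [256, 206, 16, 17, 121] [264.0083 213.8264] [0.5203 0.0211]
s yel [162, 233, 12, 19, 165] [167.5333 241.9515] [0.5073 0.2878]
s yel [132, 273, 11, 21, 151] [137.298 282.649] [0.4166 0.3901]
```

View pics/c1.png

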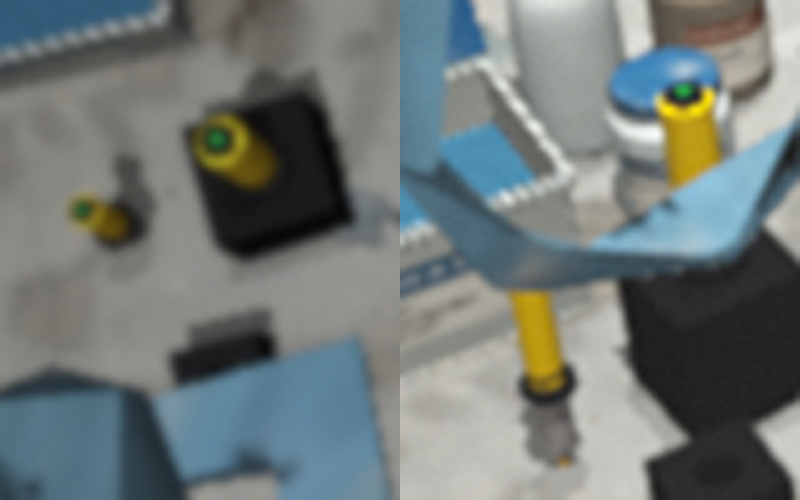

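The crop confirms it: the large yellow probe stands in the large block (green cap light at top px (163.6,253), scene px (167,233.4)). The small probe and small block are distractors. The blue hanging hose loop passes in front in the scene view, so I check its height and then look from the wrist.

```bash
python3 - <<'E'
from h import *
ct=get_calibration("top");cs=get_calibration("scene")
print("cap",tri([ray(ct,(163.6,253)),ray(cs,(167,233.4))]))
for z in(.1,.2,.3,.4,.5,.6,.7): 
    X=onz(ct,(192,296),z);Y=onz(ct,(160,302),z);print(z,X[:2],proj(cs,X)*1.4286,Y[:2],proj(cs,Y)*1.4286)
cw=get_calibration("wrist");s=robot.state()
Rt=R.from_rotvec(s["eef_rot"]).as_matrix();T=np.array(cw["T"])
print(cw["fx"],"cam in tool",Rt.T@(T[:3,3]-s["ee_pos"]));print(Rt.T@T[:3,:3]);print(Rt)
c=robot.state()["joint_pos"]
for p in([.55,-.03,.42],[.5,.2,.42]):
  for a in(0,np.pi/2,-np.pi/2,np.pi):
    print(p,a,planner.inverse_kinematics(p,(R.from_euler('z',a)*R.from_rotvec([np.pi,0,0])).as_rotvec()))
E
```

```text
cap [0.5108 0.2844 0.1695]
0.1 [0.3996 0.2488] [297.9316 398.5336] [0.4048 0.3301] [245.7543 418.3532]
0.2 [0.3888 0.2343] [305.5813 344.7698] [0.3936 0.3094] [254.742 361.872]
0.3 [0.3781 0.2198] [314.2578 283.7889] [0.3825 0.2886] [264.9183 297.9207]
0.4 [0.3674 0.2053] [324.1827 214.0333] [0.3714 0.2679] [276.5359 224.9124]
0.5 [0.3567 0.1908] [335.6466 133.4622] [0.3603 0.2472] [289.9242 140.7765]
0.6 [0.3459 0.1763] [349.0372  39.3489] [0.3492 0.2264] [305.5215  42.7589]
0.7 [0.3352 0.1618] [364.8851 -72.0342] [0.338  0.2057] [323.9235 -72.8847]
310.2873537942375 cam in tool [ 0.0736 -0.0004  0.0196]
[[-0.0002 -0.958  -0.2867]
 [ 1.     -0.0003  0.    ]
 [-0.0001 -0.2867  0.958 ]]
[[ 0.9366  0.3503 -0.0006]
 [ 0.3503 -0.9366  0.0014]
 [-0.0001 -0.0015 -1.    ]]
[0.55, -0.03, 0.42] 0 [ 0.2276  0.3714 -0.3232  1.7737  0.1358  1.0183 -1.7173]
[0.55, -0.03, 0.42] 1.5707963267948966 [ 0.4124  0.4085 -0.5656  1.763   0.2491  1.042  -0.2428]
[0.55, -0.03, 0.42] -1.5707963267948966 [-0.8061  0.5661  1.0987  1.8303 -0.5653  1.1014 -2.6416]
[0.55, -0.03, 0.42] 3.141592653589793 [ 0.5749  0.4654 -0.7936  1.7541  0.3715  1.0788  1.2263]
[0.5, 0.2, 0.42] 0 [ 0.1089  0.4254 -0.7367  1.7868  0.3245  1.0544 -2.3171]
[0.5, 0.2, 0.42] 1.5707963267948966 [ 0.3051  0.5338 -1.0366  1.7772  0.5065  1.1263 -0.8977]
[0.5, 0.2, 0.42] -1.5707963267948966 [ 0.3243  0.55   -1.0701  1.7763  0.5296  1.1378  2.2248]
[0.5, 0.2, 0.42] 3.141592653589793 [ 0.3861  0.6159 -1.1894  1.7736  0.6168  1.1863  0.5828]
```

```bash
python3 - <<'E'
from h import *
ct=get_calibration("top");cs=get_calibration("scene")
for p in((200,385),(290,320),(165,300)):
    o,d=ray(cs,(p[0]/1.4286,p[1]/1.4286))
    for k in(.15,.25,.35,.45,.6,.75): print(p,k,o+d*k,proj(ct,o+d*k)*1.4286)
E
```

```text
(200, 385) 0.15 [-0.1187  0.5143  0.6081] [  20.2972 1006.9332]
(200, 385) 0.25 [-0.0373  0.4939  0.5427] [ 60.9804 865.9203]
(200, 385) 0.35 [0.0441 0.4735 0.4773] [ 93.6976 752.5183]
(200, 385) 0.45 [0.1255 0.4531 0.4119] [120.5799 659.341 ]
(200, 385) 0.6 [0.2476 0.4225 0.3138] [152.9745 547.0571]
(200, 385) 0.75 [0.3697 0.3919 0.2157] [178.5321 458.4714]
(290, 320) 0.15 [-0.1249  0.4914  0.6222] [  38.6075 1018.6504]
(290, 320) 0.25 [-0.0477  0.4558  0.5662] [ 89.7535 879.0504]
(290, 320) 0.35 [0.0295 0.4202 0.5102] [131.6585 764.6729]
(290, 320) 0.45 [0.1068 0.3845 0.4542] [166.6195 669.2487]
(290, 320) 0.6 [0.2226 0.3311 0.3702] [209.3994 552.4834]
(290, 320) 0.75 [0.3385 0.2776 0.2863] [243.6627 458.9635]
(165, 300) 0.15 [-0.1041  0.5147  0.6257] [   7.802 1002.329]
(165, 300) 0.25 [-0.013   0.4946  0.572 ] [ 43.521 854.503]
(165, 300) 0.35 [0.0781 0.4745 0.5183] [ 72.792  733.3625]
(165, 300) 0.45 [0.1693 0.4544 0.4646] [ 97.2165 632.28  ]
(165, 300) 0.6 [0.3059 0.4243 0.3841] [127.1081 508.5712]
(165, 300) 0.75 [0.4426 0.3941 0.3036] [151.0527 409.4744]
```

```bash
python3 - <<'E'
from h import *
robot.movej([0.03,.42,0,1.75,0,np.pi-.42-1.75,1.6])
s=robot.state();print(s["time_s"],s["ee_pos"],s["eef_rot"],R.from_rotvec(s["eef_rot"]).as_matrix()[:,0],s["ft_force"])
c=get_calibration("wrist");im=get_image("wrist");np.save("pics/w1.npy",im);np.save("pics/w1c.npy",c,allow_pickle=True)
cv2.imwrite("pics/w1.png",cv2.resize(im[:,:,::-1],(800,600),interpolation=cv2.INTER_CUBIC))
E
```

```text
2.4083 [ 0.5724 -0.0633  0.3954] [ 0.0046  3.1416 -0.0008] [-1.      0.0029 -0.    ] [ 0.0214  0.5785 -0.2174]
```

View pics/w1.png

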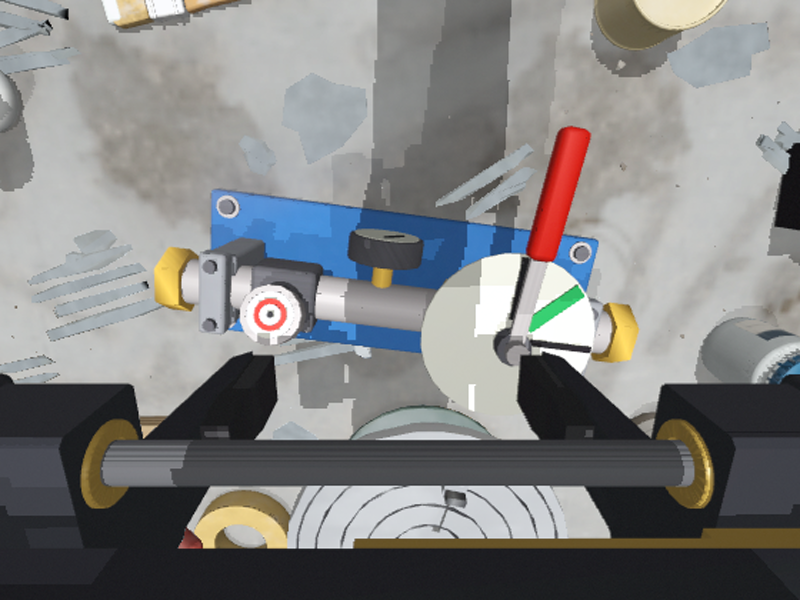

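The wrist view shows the ring at (270,314), the lever stem at (514,345), the red sleeve from (541,258) to (573,130), the green mark at (557,310), and the plate's front edge from (212,188) to (598,240).

```bash
python3 - <<'E'
from h import *
im=np.load("pics/w1.npy");c=np.load("pics/w1c.npy",allow_pickle=True).item()
m,l,b=blobs(im,(170,120,80),(8,255,255),(140,70,440,270))
for i,st,ce in b:
    pts=np.argwhere(l==i)[:,::-1].astype(np.float32); r=cv2.minAreaRect(pts); print("red",st,ce,r)
    if st[4]>1000:
        bx=cv2.boxPoints(r); e=sorted([(np.linalg.norm(bx[k]-bx[(k+1)%4]),k) for k in range(4)])[:2]
        E=[(bx[k]+bx[(k+1)%4])/2 for _,k in e]
        P=[onz(c,p,.130) for p in E];P.sort(key=lambda v:-v[0]);print("sleeve ends (near axis, far)",P,"len",np.linalg.norm(P[0]-P[1]))
    else: 
        e=cv2.fitEllipse(max(cv2.findContours((l==i).astype(np.uint8),0,1)[0],key=len)); ring=onz(c,e[0],.118);print("ring",e,ring)
m,l,b=blobs(im,(105,130,60),(125,255,255),(140,100,440,260),50)
ys=[];xs=[]
for x in list(range(155,243))+list(range(385,410)):
    col=np.where(m[:,x])[0]
    if len(col): xs.append(x);ys.append(col[0]-.5)
f=np.polyfit(xs,ys,1);res=np.polyval(f,xs)-ys;k=abs(res)<1.5;f=np.polyfit(np.array(xs)[k],np.array(ys)[k],1)
A=onz(c,(160,np.polyval(f,160)),.012);B=onz(c,(400,np.polyval(f,400)),.012);d=B-A
yaw=np.arctan2(-d[0],d[1]);print("edge",k.sum(),len(k),"yaw",yaw)
nz=np.argwhere(m[:,:]>0);xsb=nz[:,1];print("plate corners L,R",onz(c,(xsb.min()-.5,np.polyval(f,xsb.min())),.012),onz(c,(xsb.max()+.5,np.polyval(f,xsb.max())),.012))
print("stem",onz(c,(514/1.4286,345/1.4286),.13))
Rz=R.from_euler('z',yaw).as_matrix();o=ring-Rz@[0,-.08,.118];print("rig o",o,"axis",o+Rz@[0,.07,.126])
t=np.load("pics/top0.npy");ct=get_calibration("top")
m,l,b=blobs(t,(170,90,80),(8,255,255),(310,178,335,200),3);print([(x[1],x[2],onz(ct,x[2],.118)) for x in b])
E
```

```text
red [369, 88, 45, 95, 2100] [390.2952 134.5867] ((389.8585205078125, 135.24526977539062), (22.66448974609375, 97.52599334716797), 15.945395469665527)
sleeve ends (near axis, far) [array([0.5495, 0.0166, 0.13  ]), array([0.4788, 0.0302, 0.13  ])] len 0.07198690639532225
red [178, 209, 22, 22, 196] [188.551 219.449] ((188.5, 219.5), (21.0, 21.0), 90.0)
ring ((188.55174255371094, 219.64938354492188), (21.180946350097656, 21.742942810058594), 41.66270065307617) [ 0.585  -0.1414  0.118 ]
edge 8 111 yaw -0.12758204375010745
plate corners L,R [ 0.5175 -0.2118  0.012 ] [0.5577 0.1027 0.012 ]
stem [0.601  0.0069 0.13  ]
rig o [ 0.5952 -0.062   0.    ] axis [0.6041 0.0074 0.126 ]
[]
```

```bash
cat >> h.py <<'E'
AX=np.array([.6043,.0067]);YAW=-.127
RB=np.array([[-1,0,0],[0,1,0],[0,0,-1.]])
def lev(q,z=.273,r=.095):
    f=q-YAW; p=AX+r*np.array([-np.cos(f),np.sin(f)])
    return [*p,z],(R.from_euler('z',-f).as_matrix()@RB)
rv=lambda M:R.from_matrix(M).as_rotvec()
E
python3 - <<'E'
from h import *
p,M=lev(.063,.36);robot.reach(p,rv(M))
p,M=lev(.063);print(robot.move_l(p,.12,guard=8))
robot.set_gripper(0.0);s=robot.state();print(s["time_s"],s["finger_gap"],s["finger_force"],s["ee_pos"],s["ft_force"])
for q in np.linspace(.063,.785,7)[1:]:
    p,M=lev(q);robot.move_l(p,.1,attitude=rv(M))
s=robot.state();print(s["ee_pos"],p,s["ft_force"],s["wrist_torque"])
robot.set_gripper(.05);print(robot.state()["ft_force"])
p,M=lev(.785,.40);robot.move_l(p,.2)
s=robot.state();print(s["time_s"],s["joint_pos"])
c=get_calibration("wrist");im=get_image("wrist");np.save("pics/w2.npy",im);np.save("pics/w2c.npy",c,allow_pickle=True)
cv2.imwrite("pics/w2.png",cv2.resize(im[:,:,::-1],(800,600),interpolation=cv2.INTER_CUBIC))
m,l,b=blobs(im,(170,120,80),(8,255,255),None,500)
for i,st,ce in b:
    P=onz(c,ce,.130)[:2];print(st,P,"q",np.arctan2(P[1]-AX[1],-(P[0]-AX[0]))+YAW, np.linalg.norm(P-AX))
E
```

```text
False
4.95 0.015290472916810934 30.005873925983906 [0.511  0.0247 0.273 ] [ 0.543  -0.1413 -0.2239]
[0.5458 0.0823 0.273 ] [np.float64(0.5461442760207537), np.float64(0.08181931687954651), 0.273] [-2.3862  5.98    2.0606] [1.3137 0.3144 0.049 ]
[ 0.302  -0.8038 -0.5257]
8.0 [-0.4099  0.3796  0.2286  1.8183 -0.1029  0.9567  0.5216]
[268, 168, 21, 83, 1496] [0.5457 0.0816] q 0.7799306003601507 0.09506098950127984
```

View pics/w2.png

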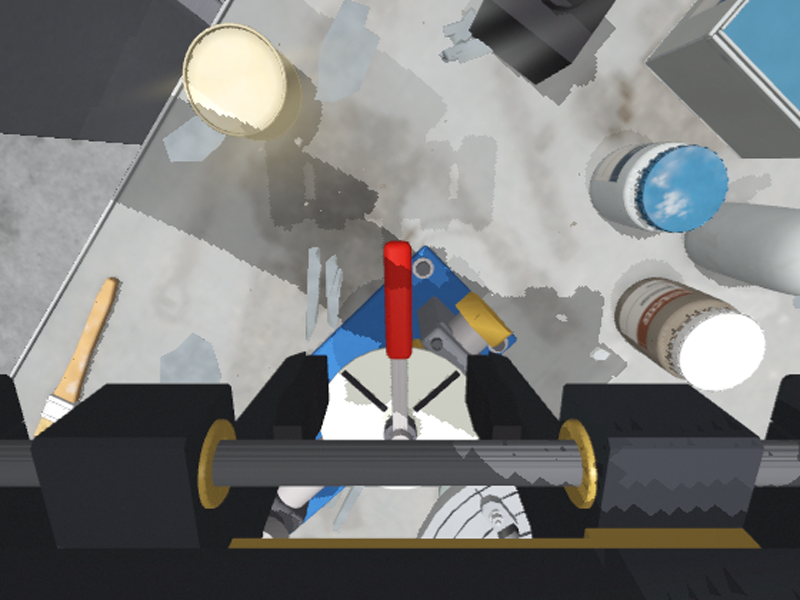

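The lever reads 0.78 rad, midway between the two black marks and covering the green one. Before going left, I check with both masks which space the hanging blue hose can occupy.

```bash
python3 - <<'E'
from h import *
t=np.load("pics/top0.npy");s=np.load("pics/scene0.npy");ct=get_calibration("top");cs=get_calibration("scene")
mt=blobs(t,(92,50,60),(112,170,255),(0,290,212,420))[0];ms=blobs(s,(92,50,60),(112,170,255),(0,0,212,275))[0]
k=np.ones((5,5));mt=cv2.dilate(mt,k);ms=cv2.dilate(ms,k)
inb=lambda p:(0<=p[0]<560)&(0<=p[1]<420)
for z in np.arange(.2,1.3,.1):
    H=[];O=[]
    for x in np.arange(-.2,.6,.02):
        for y in np.arange(0,.7,.02):
            p=proj(ct,(x,y,z))
            if not(inb(p) and mt[int(p[1]),int(p[0])]): continue
            q=proj(cs,(x,y,z)); inv=(np.linalg.inv(cs["T"])@[x,y,z,1])[2]>0.02
            if inv and inb(q):
                if ms[int(q[1]),int(q[0])]: H.append((x,y))
            else: O.append((x,y))
    f=lambda A: (len(A),np.min(A,0),np.max(A,0)) if len(A) else 0
    print(round(z,2),"both",f(H),"| top only",f(O))
E
```

```text
0.2 both (15, array([0.36, 0.26]), array([0.4, 0.4])) | top only (21, array([0.24, 0.62]), array([0.4 , 0.68]))
0.3 both (39, array([0.24, 0.26]), array([0.38, 0.46])) | top only (17, array([0.24, 0.58]), array([0.4 , 0.64]))
0.4 both (63, array([0.18, 0.24]), array([0.38, 0.52])) | top only (8, array([0.24, 0.56]), array([0.38, 0.58]))
0.5 both (58, array([0.2 , 0.26]), array([0.36, 0.52])) | top only (1, array([0.26, 0.54]), array([0.26, 0.54]))
0.6 both (49, array([0.22, 0.26]), array([0.36, 0.48])) | top only 0
0.7 both 0 | top only (68, array([0.22, 0.16]), array([0.34, 0.42]))
0.8 both 0 | top only (51, array([0.22, 0.16]), array([0.34, 0.38]))
0.9 both 0 | top only (40, array([0.22, 0.14]), array([0.32, 0.32]))
1.0 both 0 | top only (27, array([0.24, 0.12]), array([0.3 , 0.26]))
1.1 both 0 | top only (10, array([0.24, 0.14]), array([0.3 , 0.22]))
1.2 both 0 | top only (7, array([0.26, 0.1 ]), array([0.28, 0.16]))
```

The hose stays at y ≥ 0.24 and x ≤ 0.38 up to z 0.6. I'll keep the elbow to the right and the camera on the far side.

```bash
python3 - <<'E'
from h import *
robot.movej([0.2,.45,-.45,1.75,.15,1.0,-1.9])
s=robot.state();print(s["time_s"],s["ee_pos"],R.from_rotvec(s["eef_rot"]).as_matrix()[:,2])
for p,a in(([.50,.26,.42],0),([.511,.284,.41],0),([.511,.284,.282],0),([.511,.284,.36],-.15)):
    print(p,a,planner.inverse_kinematics(p,(R.from_euler('z',a)*R.from_rotvec([np.pi,0,0])).as_rotvec()))
robot.reach([.50,.26,.42],[np.pi,0,0])
s=robot.state();print(s["time_s"],s["joint_pos"],s["ft_force"])
c=get_calibration("wrist");im=get_image("wrist");np.save("pics/w3.npy",im);np.save("pics/w3c.npy",c,allow_pickle=True)
cv2.imwrite("pics/w3.png",cv2.resize(im[:,:,::-1],(800,600),interpolation=cv2.INTER_CUBIC))
for x in blobs(im,(20,120,80),(35,255,255),None,60)[2]: print("y",x[1],x[2],onz(c,x[2],.171))
for x in blobs(im,(45,100,60),(80,255,255),None,5)[2]: print("g",x[1],x[2],onz(c,x[2],.171))
E
```

```text
10.125 [0.5629 0.0459 0.3934] [-0.027   0.06   -0.9978]
[0.5, 0.26, 0.42] 0 [-0.1759  0.419  -0.4996  1.7336  0.2271  1.0466 -2.3244]
[0.511, 0.284, 0.41] 0 [-0.2192  0.4658 -0.4904  1.6899  0.2467  1.0478 -2.3602]
[0.511, 0.284, 0.282] 0 [-0.2744  0.623  -0.4208  1.7855  0.3371  0.8047 -2.4322]
[0.511, 0.284, 0.36] -0.15 [-0.2597  0.5162 -0.4372  1.737   0.2606  0.9461 -2.5212]
10.9917 [-0.1748  0.4192 -0.4973  1.7339  0.2276  1.0468 -2.3234] [-0.0707 -0.1613  0.8483]
y [426, 45, 42, 52, 1471] [446.2488  70.1339] [0.6038 0.1431 0.171 ]
y [492, 88, 8, 18, 66] [496.5152  99.2424] [0.585  0.1051 0.171 ]
y [229, 168, 34, 46, 712] [248.2978 186.6348] [0.5231 0.2802 0.171 ]
y [153, 173, 35, 27, 414] [172.9444 184.215 ] [0.5251 0.3368 0.171 ]
y [138, 294, 27, 62, 792] [148.3801 324.7247] [0.4009 0.3704 0.171 ]
y [391, 294, 27, 62, 800] [406.7362 324.5675] [0.4003 0.1462 0.171 ]
y [160, 370, 372, 14, 3358] [373.8606 378.3404] [0.3421 0.1697 0.171 ]
g [508, 85, 46, 31, 336] [531.5536 101.0119] [0.5838 0.0804 0.171 ]
g [158, 190, 6, 5, 21] [160.4762 192.381 ] [0.5188 0.3469 0.171 ]
g [239, 198, 9, 8, 57] [242.7018 201.1754] [0.5117 0.2848 0.171 ]
```

View pics/w3.png

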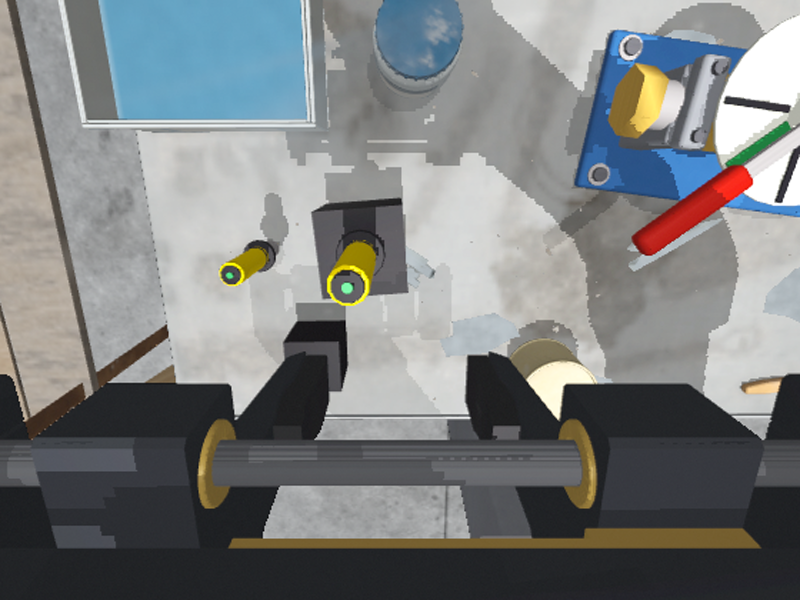

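The wrist view shows the target probe's green cap light at (347,288), giving (0.512, 0.285) at z 0.171, which agrees with the triangulated 0.511, 0.284. The small probe at (230,275) is about 62 mm left, outside the fingers' sweep when part open.

```bash
python3 - <<'E'
from h import *
c=np.load("pics/w3c.npy",allow_pickle=True).item();print("collar",onz(c,(362*.7,249*.7),.083))
P=[.5115,.2845]
robot.reach([*P,.36],[np.pi,0,0]);print(robot.move_l([*P,.282],.1,guard=8))
robot.set_gripper(0.0);s=robot.state();print(s["time_s"],s["finger_gap"],s["finger_force"],s["ft_force"])
robot.move_l([*P,.375],.12)
s=robot.state();print(s["time_s"],s["finger_gap"],s["ft_force"],s["joint_pos"])
for n in("wrist","scene"):
    c=get_calibration(n);im=get_image(n);np.save(f"pics/{n}4.npy",im);np.save(f"pics/{n}4c.npy",c,allow_pickle=True)
im=np.load("pics/wrist4.npy");cv2.imwrite("pics/w4.png",cv2.resize(im[110:320,140:420,::-1],(800,600),interpolation=cv2.INTER_CUBIC))
E
```

```text
collar [0.5164 0.2829 0.083 ]
False
12.8583 0.023576354248831376 29.999967059120536 [-0.0185  0.0951  1.4887]
13.7833 0.023398967978434333 [-0.9544  0.2738 -1.1481] [-0.2265  0.5075 -0.4829  1.7219  0.2748  0.9814 -2.3829]
```

View pics/w4.png

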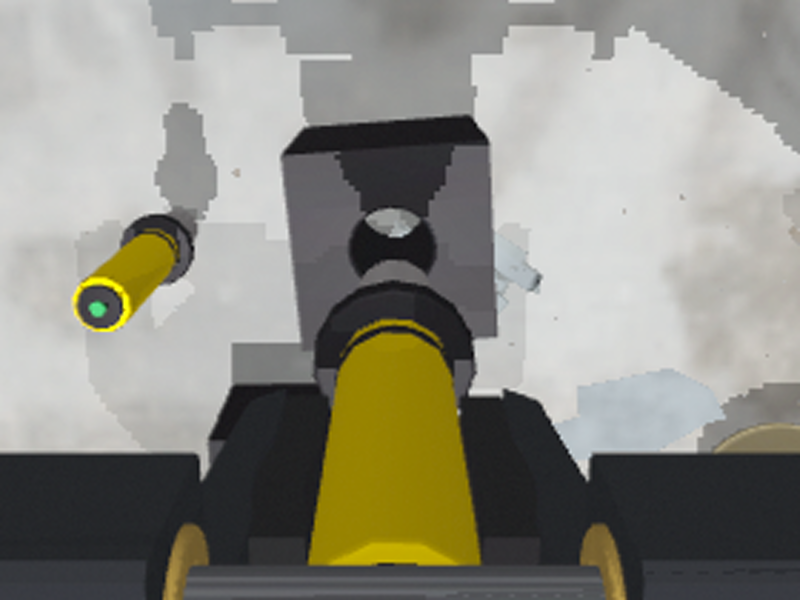

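The lifted probe is held in the gripper and clear of the block, with the collar at about (395,340) in the crop. I'll compare the collar rim with a straight-hold prediction, then check that the tilted pad pose is reachable.

```bash
cat >> h.py <<'E'
SPOT=np.array([.585,-.1414,.118])
def padpose(d,a=0.,spot=SPOT,grip=.105,M=None):
    """TCP pose with fully-out tip end d m off the spot along the normal (negative = pressed)"""
    n=R.from_euler('z',YAW).apply([-np.sin(.349),0,np.cos(.349)])
    z=-n; x=np.array([np.cos(a),np.sin(a),0]); x=x-z*(x@z); x/=np.linalg.norm(x); Rt=np.c_[x,np.cross(z,x),z]
    return spot+n*(d+.022+grip+robot.pinch_z),Rt,n
E
python3 - <<'E'
from h import *
c=np.load("pics/wrist4c.npy",allow_pickle=True).item()
px=lambda x,y:(140+x*.35,110+y*.35)
print("rim +x bottom",onz(c,px(395,282),.168),"expect x",.5115+.018)
print("rim -y/+y at collar top",onz(c,px(314,352),.176),onz(c,px(475,352),.176))
c3=np.load("pics/w3c.npy",allow_pickle=True).item();print("w3 rim +x (z .075)",onz(c3,(361*.7,230*.7),.075), "hole far/left/right",[onz(c,px(*p),.075) for p in((392,208),(349,247),(436,247))])
for a in(0,YAW,.3,-.3,-.6,np.pi/2):
    for d in(.08,-.006):
        p,M,n=padpose(d,a);print(round(a,2),d,p,planner.inverse_kinematics(p,rv(M)))
E
```

```text
rim +x bottom [0.5285 0.2838 0.168 ] expect x 0.5295
rim -y/+y at collar top [0.5152 0.3013 0.176 ] [0.5151 0.2666 0.176 ]
w3 rim +x (z .075) [0.529  0.2839 0.075 ] hole far/left/right [array([0.5253, 0.2845, 0.075 ]), array([0.5124, 0.2985, 0.075 ]), array([0.5124, 0.2702, 0.075 ])]
0 0.08 [ 0.4648 -0.1261  0.4509] [ 0.4047  0.1172 -0.2445  2.0405  0.0246  0.6387 -1.4132]
0 -0.006 [ 0.494  -0.1298  0.3701] [ 0.4741  0.293  -0.3493  2.0583  0.1999  0.4647 -1.5701]
-0.13 0.08 [ 0.4648 -0.1261  0.4509] [ 0.3823  0.1157 -0.2204  2.0416  0.0189  0.6384 -1.5432]
-0.13 -0.006 [ 0.494  -0.1298  0.3701] [ 0.4523  0.2903 -0.3238  2.0595  0.182   0.4626 -1.6895]
0.3 0.08 [ 0.4648 -0.1261  0.4509] [ 0.4611  0.1212 -0.3053  2.0376  0.0395  0.6398 -1.1102]
0.3 -0.006 [ 0.494  -0.1298  0.3701] [ 0.5266  0.3002 -0.4111  2.0555  0.2437  0.4704 -1.2926]
-0.3 0.08 [ 0.4648 -0.1261  0.4509] [ 0.3546  0.1139 -0.1905  2.0431  0.012   0.6379 -1.721 ]
-0.3 -0.006 [ 0.494  -0.1298  0.3701] [ 0.4239  0.2871 -0.2906  2.061   0.1589  0.4601 -1.853 ]
-0.6 0.08 [ 0.4648 -0.1261  0.4509] [ 0.3181  0.1118 -0.1513  2.0449  0.0032  0.6374 -2.028 ]
-0.6 -0.006 [ 0.494  -0.1298  0.3701] [ 0.3812  0.2828 -0.2407  2.0634  0.1246  0.4567 -2.1373]
1.57 0.08 [ 0.4648 -0.1261  0.4509] [ 0.7167  0.1469 -0.584   2.0251  0.1201  0.6472  0.0612]
1.57 -0.006 [ 0.494  -0.1298  0.3701] [ 0.7393  0.344  -0.667   2.0445  0.4354  0.5064 -0.2181]
```

The rim sits within 1 mm of a straight hold, so I move up and over to the pad and look again at 40 mm stand-off.

```bash
python3 - <<'E'
from h import *
robot.move_l([.5115,.2845,.48],.2)
p,M,n=padpose(.09,YAW);robot.reach(p,rv(M))
p,M,n=padpose(.04,YAW);robot.move_l(p,.1)
robot.hold(.3)
s=robot.state();print(s["time_s"],s["ee_pos"]-p,s["ft_force"],s["finger_gap"])
for k in("wrist","scene","top"):
    c=get_calibration(k);im=get_image(k);np.save(f"pics/{k}5.npy",im);np.save(f"pics/{k}5c.npy",c,allow_pickle=True)
    for x in blobs(im,(170,100,80),(8,255,255),None,4)[2]: print(k,x[1],x[2])
    print(k,"spot",proj(c,SPOT),"tip",proj(c,SPOT+n*.04))
L=lambda k,x,y,w,h,f:cv2.resize(np.load(f"pics/{k}5.npy")[y:y+h,x:x+w,::-1],None,fx=f,fy=f,interpolation=cv2.INTER_CUBIC)
im=np.zeros((600,800,3),np.uint8);im[:420,:400]=L("wrist",200,90,160,168,2.5);im[:400,400:]=L("scene",260,150,80,80,5);im[400:,400:720]=L("top",290,170,64,40,5)
cv2.imwrite("pics/w5.png",im)
E
```

```text
17.05 [ 0.     -0.0001  0.0005] [ 0.1825 -0.1383 -0.3147] 0.02360969338807063
wrist [323, 0, 59, 39, 688] [351.7151  18.1686]
wrist [268, 185, 20, 18, 150] [277.4267 192.8   ]
wrist [15, 232, 69, 64, 1510] [ 48.2066 263.7556]
wrist spot [277.5542 194.6092] tip [277.5781 205.9426]
scene [278, 126, 3, 3, 7] [279.     126.7143]
scene [278, 159, 19, 13, 65] [287.2154 164.6   ]
scene [125, 188, 19, 18, 179] [136.5251 195.6816]
scene [232, 207, 14, 17, 125] [238.128 215.272]
scene spot [297.6271 187.3666] tip [300.6835 177.7352]
top [373, 13, 2, 3, 5] [373.4  14.2]
top [159, 82, 3, 7, 11] [159.7273  85.    ]
top [329, 116, 25, 7, 125] [341.576 118.872]
top [142, 156, 20, 14, 160] [151.9938 162.3125]
top [233, 211, 21, 24, 181] [242.7624 222.1989]
top spot [322.2996 188.6803] tip [324.2993 189.7964]
```

View pics/w5.png

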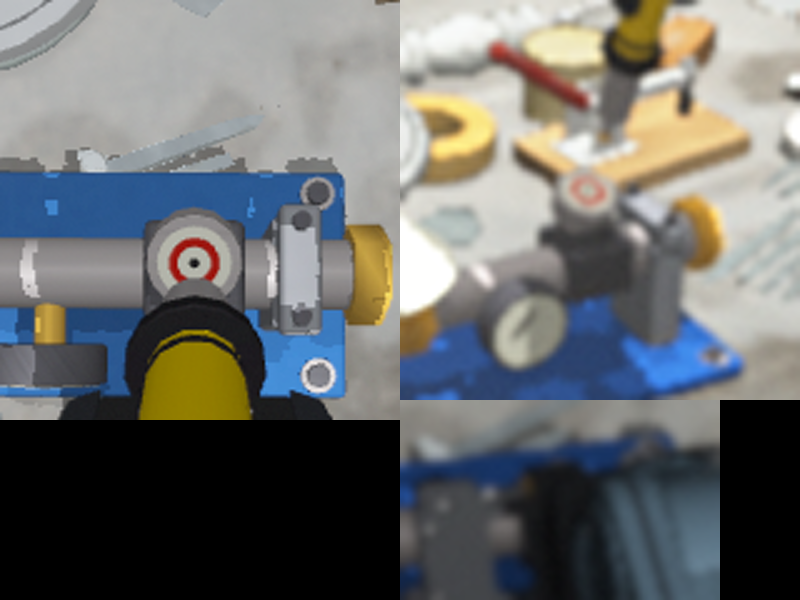

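The wrist view has the black dot at (194,263) in its panel, which is full-frame (277.6,195.2) against the predicted (277.6,194.6). In the scene panel, the ring and brass tip also agree with prediction within 1 px. I press in small steps and read the force along the normal.

```bash
python3 - <<'E'
from h import *
cs=np.load("pics/scene5c.npy",allow_pickle=True).item()
p,M,n=padpose(.04,YAW)
print("collar bottom pred",proj(cs,SPOT+n*.107),"seen ~(307,163.6)")
robot.move_l(padpose(.008,YAW)[0],.05);robot.hold(.4)
f0=np.mean([(robot.hold(.05),robot.state()["ft_force"])[1] for _ in range(6)],0);print("f0",f0)
for d in np.arange(.006,-.0046,-.0015):
    p,M,n=padpose(d,YAW);robot.move_l(p,.02);robot.hold(.15)
    f=np.mean([(robot.hold(.03),robot.state()["ft_force"])[1] for _ in range(4)],0)-f0;s=robot.state()
    print(round(d*1e3,1),"act",round(((s["ee_pos"]-SPOT)@n-.022-.105-robot.pinch_z)*1e3,2),"Fn",round(f@n,2),"lat",f-n*(f@n),s["finger_gap"])
    if f@n>4: break
print(s["time_s"])
E
```

```text
collar bottom pred [306.1659 160.4591] seen ~(307,163.6)
f0 [ 0.0819  0.0555 -1.3291]
6.0 act 6.03 Fn -0.36 lat [ 0.05   -0.0036  0.0182] 0.023474226715686938
4.5 act 4.51 Fn 0.14 lat [-0.0836  0.0954 -0.0346] 0.023300662958868377
3.0 act 3.03 Fn -0.28 lat [-0.6615  0.0845 -0.2427] 0.02324396686602344
1.5 act 1.53 Fn -0.31 lat [-0.2876 -0.1419 -0.0973] 0.02336164315964495
0.0 act 0.01 Fn 0.0 lat [ 0.0787 -0.1341  0.0346] 0.023318097288534432
-1.5 act -1.45 Fn 1.51 lat [ 0.1741 -0.2753  0.0755] 0.023501593923334726
-3.0 act -2.95 Fn 2.11 lat [-0.5066  0.0287 -0.1842] 0.023532300682271638
-4.5 act -4.47 Fn 2.41 lat [ 0.0891 -0.3761  0.0495] 0.023561143114678423
22.9583
```

Contact came at about 0 mm and the force slope matches the spring. I press to 6 mm and check once.

```bash
python3 - <<'E'
from h import *
p,M,n=padpose(-.006,YAW);robot.move_l(p,.02);robot.hold(.5)
f=np.mean([(robot.hold(.05),robot.state()["ft_force"])[1] for _ in range(8)],0)-[.08,.06,-1.33];s=robot.state()
print(((s["ee_pos"]-SPOT)@n-.127-robot.pinch_z)*1e3,"Fn",f@n,f,s["time_s"],s["finger_gap"])
im=get_image("scene");w=get_image("wrist")
o=np.zeros((600,800,3),np.uint8);o[:500,:400]=cv2.resize(im[140:240,260:340,::-1],None,fx=5,fy=5,interpolation=cv2.INTER_CUBIC);o[:420,400:]=cv2.resize(w[90:258,200:360,::-1],None,fx=2.5,fy=2.5,interpolation=cv2.INTER_CUBIC)
cv2.imwrite("pics/w6.png",o)
t=get_image("scene")
for x in blobs(t,(170,120,80),(8,255,255),(220,190,260,240),20)[2]: print("lever scene",x[2])
E
```

```text
-5.991128927185785 Fn 3.199577097082833 [-1.035 -0.017  3.032] 24.1083 0.023059299439556744
lever scene [238.1557 215.1721]
```

View pics/w6.png

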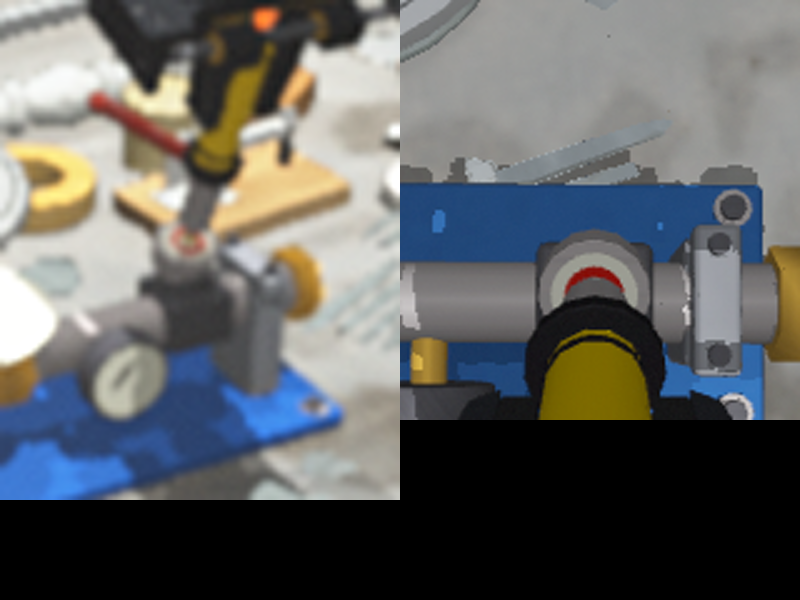

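The scene panel shows the tip resting in the centre of the red ring at about (188,240), square to the boss. The normal force is 3.2 N, close to half travel, and the lever has not moved since it was set.

```bash
python3 -c "
from workcell import robot
print(robot.job_done())"
```

```text
the job is handed in; nothing more can be done
None
```

The job is handed in: the valve is at half open (measured 0.78 rad) with its lever over the green mark, and the gripper is holding the probe square on the red ring's centre, pressed in about 6 mm at 3.2 N.

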